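# Hang a primed test panel on the cure rack's drop-flap peg

### The arm

A 7-joint arm with a two-finger parallel gripper is mounted at the origin on the work surface. World frame = base frame: x ahead of the robot, y to its left, z up, the work surface at z = 0. Lengths are in mm, angles in rad, forces in N, time in s.
With the tool pointing down it reaches from about 400 to 850 mm from the base axis. Payload 6.9 kg.
Tool frame: the origin (TCP) lies on the centre line of the jaws, within the pads' length; the fingertips stand 22 mm ahead of it and the grasp point (between the pads) lies 3 mm ahead of it (arm.tcp_to_tips is the z of the fingertips in the tool frame, in mm); z points along the fingers, y is the direction in which the jaws open and shut (so a half turn about z gives the same grasp; the last joint's range is limited). The gripper opens to 85 mm and grips with 20 to 120 N. Pads are 22 mm wide; open, the fingers measure 114 mm over their backs; the gripper's body (76 mm by 85 mm) begins 54 mm behind the grasp point. The pads swing forward as they close: fully open they stand 13 mm farther back than shut.
Start: joints at [1.228, 0.507, -0.238, 1.5, 0.126, 1.149, -0.155], TCP at [271.148, -563.108, 253.275] pointing down, gripper open.
Joint ranges: [-3.08, 3.08], [-0.24, 2.05], [-1.43, 1.35], [0, 2.5], [-1.52, 4.66], [0.17, 1.96], [-2.89, 2.89]. Speed limits (rad/s): [2.39, 2.39, 3.14, 3.14, 3.14, 3.14, 3.14].

### API

Orientations are given as a unit quaternion [w, x, y, z].
In Python, from cell import arm gives the robot as it stands. The module is installed in compiled form; this text tells all that it offers.
- The arm moves only by the tool drive_tool, never from a script. Its argument "steps" is one flat list of numbers, 5 for each row, row after row: the closure in counts, from 0 (fully open) to 255 (shut), then the shift along the world's x, y, z in m, then the turn about the world's z in degrees. In form: [claw, x, y, z, roll, claw, x, y, z, roll, ...]. A call has exactly 10 rows; each row is the pose to reach, as a shift and turn from the pose measured when the call began; what a row does not reach only later rows make up. A row lasts 1/10 s, in which the tool goes at most 50 mm and 8.59 degrees, less where a joint would pass 70% of its speed; a pose out of reach is approached as far as the arm can. A call with a gripper value outside its range is refused whole. The fingers move at their own pace and stop on an object; the grip force is fixed at half the most. Time passes only in rows, so rows that repeat a pose let the fingers close, or fill a call up. It gives the time, the measured TCP pose, the force and the opening at its end, in the units of the state.
- arm.get_obs(): the state, without advancing time (a new reading comes with each control period).
- arm.grab_frame(name): name is "side" or "top" or "wrist"; returns a dict with "image" (480x640x3 uint8, blue, green, red), "depth" (480x640 float32, mm along the optical axis (not along the pixel's ray), 0 where there is no reading), "intrinsics" (3x3 intrinsics, pixels), "R" (3x3) and "t" (3): a world point X has camera coordinates R X + t; the wrist camera has in their place "hand_eye" (4x4, takes a point from camera to tool coordinates, whose origin is the TCP and whose axes are the flange's). Camera axes: x right, y down, z forward; pixel columns grow to the right and rows downward; lengths in mm; the calibration is good to about 2 mm. A picture is of the moment at which its call begins: read the wrist's pose just before it.
- arm.hand_in(): hands the job in, once; it reports no verdict.
The state is a dict: "time": time; "joint_pos": joint angles; "qvel": joint speeds; "joint_torque": joint torques, N m; "position": TCP position; "tcp_rot": TCP orientation; "contact_force": force on the tool from outside, world axes, zero at the start; "wrist_torque": the same for the moment, N m; "gripper_width": opening from 0.0 (shut) to 1.0 (fully open).
Only numpy, scipy, OpenCV 4.12 (cv2) and the standard library are available. Lean on these libraries where they do the work, as an engineer would, in place of code of your own. Each camera call takes 0.05 s, during which the arm holds its last target.

### The job

Take the panel hanger with the large eye out of its stand and hang it by the eye on the peg of the cure rack: push it gently in past the drop flap, against the sprung pusher, until the flap has fallen shut in front of it, ease it back against the flap and let go so that it hangs upright on the peg. Never ram the pusher's end stop, let the spring fling the hanger, or press on the rack with more than about 14 N, and leave everything else where it is.

Things in the scene. Friction and masses are not known exactly. Their poses are not given: they have to be found in the camera images.
- panel_grip (a point): Centre of the hanger's grip block (24 wide, 48 high, 10 mm thick), the top of the hanger. Axes: x = normal of the panel (the 10 mm way; front and back alike), y across its width, z up. It lies 150 mm above the hanger's lower edge; the block's underside is 26 mm above the middle of the eye.
- panel_eye (a point): Middle of the hanger's eye, 50 mm below panel_grip, same axes: a rectangular through hole 18 wide x 22 high in a bare aluminium tab 44 wide, 5 mm thick.
- panel: The whole rigid hanger, about 0.15 kg: primed (olive) panel 70 wide x 68 high x 5 mm, tab with eye above it, grip block on top. Origin: middle of its lower edge; axes as panel_grip. It stands upright and loose in its stand's slot, lower edge 10 mm above the table.
- stand_a: Fixed grey slotted stand that holds the hanger, 90 x 100 x 46 mm, origin underneath. Slot 36 mm deep, along y, open at both ends: draw the hanger straight up at least 40 mm. A like stand holds the look-alike coupon.
- rack: Fixed cure rack: tray foot 160 x 130 x 18 mm, from 80 mm in front of to 80 mm behind the face of the upright (60 wide, 16 thick, top 211 mm above the table, nothing above it). Origin on the table below peg_root, same axes.
- peg_root (a point): Where the axis of the level round peg (10 mm diameter) meets the upright's front face, 200 mm above the table. +x points along the peg from its free end into the upright, z up. The peg is telescopic, set up to 18 mm farther in or out than nominal; this is not reported: find it by feel or sight. It stays put under the forces allowed.
- flap_nominal (a point): Fixed point on the peg axis, 75 mm out from peg_root (its x = -0.075): the nominal place along the peg of the flap's pivot, not the true one (up to 18 mm off along the peg). The peg's tip is 4 mm farther out. Axes as peg_root.
- flap (a joint): Angle of the steel gravity flap at the peg's tip (8 wide, 5 thick; pivot 6 mm below the axis, hangs to 32 mm below): 0 = hanging down, to 1.45 = swung inwards and up under the peg. Falls by its weight; cannot swing outwards. An eye pushed in, its middle 0 to 4 mm below the peg axis, swings it up; it drops once the plate's outer face is 24 to 27 mm inward of the pivot.
- pusher_nominal (a point): Nominal place (on the peg axis; off as the peg is) of the free face of the black sprung pusher, 5 mm inward of the pivot. A fork 38 wide, 12 mm above to 30 below the axis. Pressed in by the plate: 2 N at first, 0.2 N more per mm, hard stop after 29 mm (8 N). The flap drops with it 23 to 27 mm in (about 7 N); it then pushes the plate back out onto the flap.
- coupon: Look-alike coupon with only a 6 mm hole in a 30 mm tab, upright in the other stand, 174 mm high; origin at its lower edge. Leave it.
- can: Steel can, 72 mm diameter, 100 high; origin underneath. Leave it.
- cup: White plastic cup, 64 mm across, 60 high; origin underneath. Leave it.
- tape: Roll of tape lying flat, 90 mm across, 24 high; origin underneath. Leave it.
- brush: Brush lying flat. Leave it.
- lamp: White hand lamp with two black lamp heads, 50 x 100 x 105 mm; origin underneath. Leave it.
- weight: Brass weight, 40 mm across, 47 high; origin underneath. Leave it.
Not all that is in view belongs to the job. What is shaped like the panel but blue or yellow is not meant.

How it is judged (in metres and radians):
On the way, in this order (a step that is already met when the one before it is completed fails the run):
1. the hanger is lifted out of its stand (height (world z) of panel_eye above 0.17 m and contact force between panel and stand_a below 0.01 N), for 0.2 s.
2. the eye, on the peg, swings the flap in and up (value of joint flap above 0.7 rad and distance between panel_eye and peg_root below 0.1 m and contact force between panel and rack above 0.1 N), for 0.1 s.
At the end, for the whole second after the job is handed in: Released, at rest (<20 mm/s) and upright within 0.2 rad, the hanger hangs by its eye on the peg, flap down (<0.2 rad) in front of it; from peg_root the eye's middle is 30 to 96 mm out, within 12 mm sideways, 9 mm below to 2 mm above the axis (value of joint flap below 0.2 rad and contact force between panel and rack above 0.5 N and x of panel_eye in the frame of peg_root between -0.096 and -0.03 m and y of panel_eye in the frame of peg_root between -0.012 and 0.012 m and z of panel_eye in the frame of peg_root between -0.009 and 0.002 m and angle between panel's own z axis and vertical below 0.2 rad and linear speed of panel below 0.02 m/s and contact force between panel and the fingers below 0.01 N); the robot touches nothing.
It fails at once if the hanger presses or strikes the rack with more than 16 N (contact force between panel and rack above 16 N).
It fails at once if the robot itself presses on the rack with more than 20 N (contact force between the arm and rack above 20 N).
It fails at once if the spring flings the hanger along the peg faster than 0.5 m/s (contact force between panel and rack above 0.1 N and linear speed of panel above 0.5 m/s).
It fails at once if a bystander is moved by more than 30 mm (distance of any of coupon, can, cup, tape, brush, lamp, weight from where it was at the start of the episode above 0.03 m).
It also fails if it takes over 67 s, if anything falls off the work surface, if the arm or the gripper's body presses on something with over 40 N, if the wrist force passes 120 N, or if a joint passes its speed limit or range.

## Working session

There is one attempt and no reset: what is moved stays moved. The work goes in short steps, Python scripts to look and compute and a tool call to move; the robot and the scene stay as the last step left them, time stands still between calls to the robot, and variables do not carry over. Pictures are saved under pics/ and viewed, and the job is handed in when it is done.

Besides the shell and the picture viewer there is one more tool, called after "Emit:" as name(argument=value, ...) on one line, values as JSON. drive_tool: Moves the arm, as the interface text tells. Its arguments: {"type":"object","properties":{"steps":{"type":"array","items":{"type":"number"}}},"required":["steps"]}

```bash
mkdir -p pics; cat > h.py <<'E'
import numpy as np, cv2
from cell import arm
def grab(n,name):
    f=arm.grab_frame(n); cv2.imwrite(f'pics/{name}.png',f['image']); np.savez(f'pics/{name}.npz',**{k:np.array(v) for k,v in f.items()}); return f
E
python3 - <<'E'
from h import *
o=arm.get_obs(); print({k:np.round(v,3) for k,v in o.items()}); print(arm.tcp_to_tips)
for n in ['side','top','wrist']:
    f=grab(n,n+'0'); print(n,f['intrinsics'].tolist(), {k:np.round(f[k],3).tolist() for k in f if k in('R','t','hand_eye')})
E
```

```text
{'time': np.float64(0.0), 'joint_pos': array([ 1.228,  0.508, -0.238,  1.501,  0.126,  1.149, -0.155]), 'qvel': array([-0.001, -0.   ,  0.   ,  0.   , -0.   , -0.001,  0.001]), 'joint_torque': array([-1.0000e-03, -6.2061e+01, -2.1870e+00, -2.4966e+01,  1.3000e-02,
        1.2000e-02,  0.0000e+00]), 'position': array([ 270.904, -562.725,  252.435]), 'tcp_rot': array([-0.001,  0.975,  0.223, -0.   ]), 'contact_force': array([ 0.288, -0.101,  0.709]), 'wrist_torque': array([ 0.015,  0.012, -0.006]), 'gripper_width': np.float64(1.001)}
22.0
side [[467.73943230366933, 0.0, 318.12027074691304], [0.0, 467.73943230366933, 250.16384481783638], [0.0, 0.0, 1.0]] {'R': [[-0.753, -0.658, -0.009], [-0.413, 0.482, -0.773], [0.513, -0.578, -0.635]], 't': [414.022, 285.299, 938.121]}
top [[538.6758661000664, 0.0, 329.11045164890334], [0.0, 538.6758661000664, 230.92004967155933], [0.0, 0.0, 1.0]] {'R': [[-0.017, -1.0, 0.023], [-0.991, 0.014, -0.13], [0.13, -0.025, -0.991]], 't': [43.53, 490.987, 1201.387]}
wrist [[347.5582224337548, 0.0, 323.8778337923265], [0.0, 347.5582224337548, 239.38134680782713], [0.0, 0.0, 1.0]] {'hand_eye': [[0.001, -0.946, -0.325, 83.353], [1.0, 0.001, -0.0, -0.902], [0.0, -0.325, 0.946, -120.823], [0.0, 0.0, 0.0, 1.0]]}
```

```bash
ls pics
```

```text
side0.npz
side0.png
top0.npz
top0.png
wrist0.npz
wrist0.png
```

View pics/side0.png

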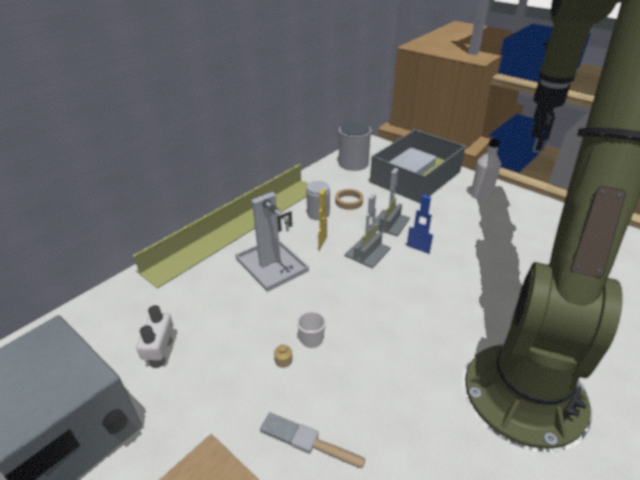

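View pics/top0.png

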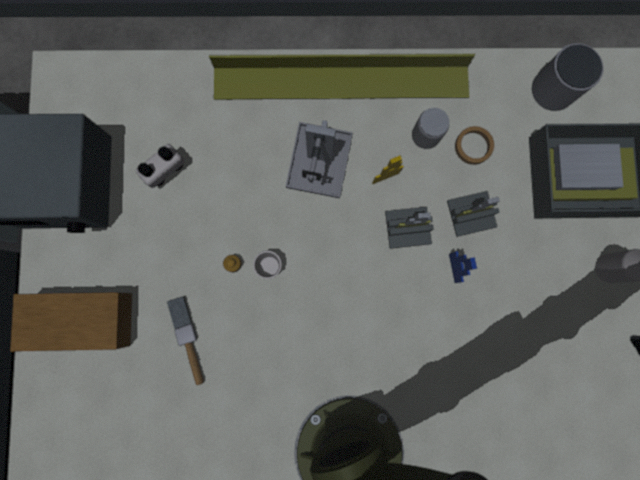

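View pics/wrist0.png

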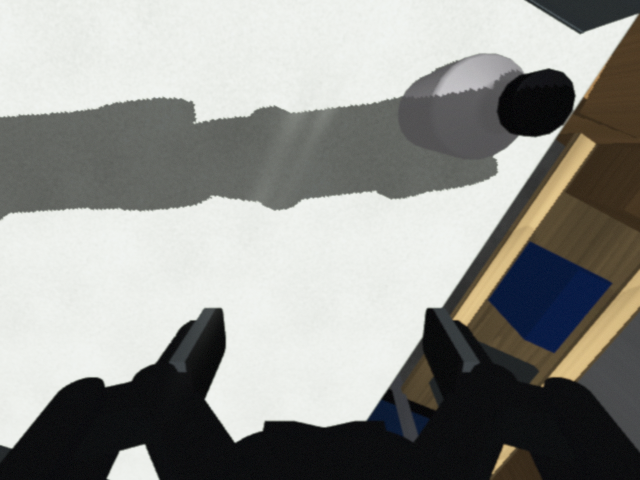

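The side view shows two grey stands with hangers, at (371,235) and (393,205). Blue and yellow decoys are at (421,225) and (322,218), and the rack is at (268,245). I'll crop in close on the stands and the rack.

```bash
python3 - <<'E'
import cv2,numpy as np
a=cv2.imread('pics/side0.png'); b=cv2.imread('pics/top0.png')
r=lambda im,x0,y0,w,h,s:cv2.resize(im[y0:y0+h,x0:x0+w],None,fx=s,fy=s,interpolation=cv2.INTER_CUBIC)
cv2.imwrite('pics/c1.png',r(a,340,160,100,75*1+35,5)); cv2.imwrite('pics/c2.png',r(a,225,185,90,110,5))
cv2.imwrite('pics/c3.png',r(b,280,110,230,130,3))
E
```

```text
(no output)
```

View pics/c1.png

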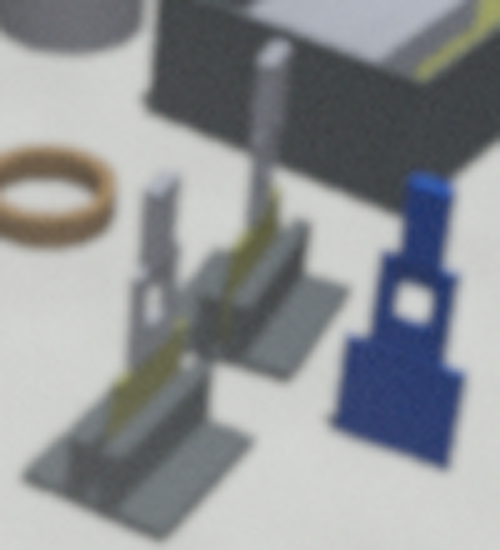

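View pics/c2.png

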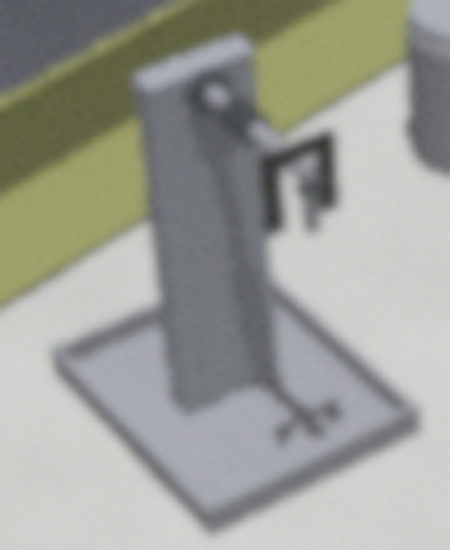

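View pics/c3.png

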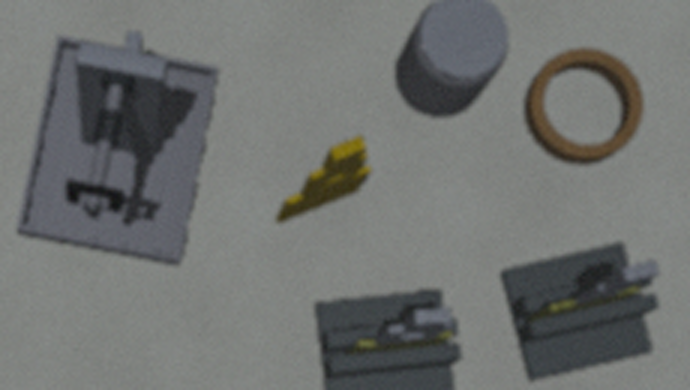

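```bash
cat >> h.py <<'E'
def up(f,u,v,r=1):
    d=f['depth'][v-r:v+r+1,u-r:u+r+1]; d=np.median(d[d>0]); K=f['intrinsics']
    p=np.array([(u-K[0,2])/K[0,0],(v-K[1,2])/K[1,1],1])*d
    return f['R'].T@(p-f['t'])
def plane(f,u,v,z):
    K=f['intrinsics']; d=f['R'].T@np.array([(u-K[0,2])/K[0,0],(v-K[1,2])/K[1,1],1]); c=-f['R'].T@f['t']
    return c+d*(z-c[2])/d[2]
def project(f,X):
    p=f['intrinsics']@(f['R']@np.array(X,float)+f['t']); return p[:2]/p[2]
E
python3 - <<'E'
from h import *
f=np.load('pics/top0.npz')
cx=lambda a,b:(280+a/3,110+b/3)
# panel grip top, coupon grip top
for nm,a,b,z in [('gripA',433,315,184),('gripC',637,271,184),('standA c1',316,305,10),('standA c2',440,292,10),('upL',78,52,211),('upR',165,68,211),('pegtip',92,210,200),('pegroot',117,85,200),('footTL',60,38,18),('footTR',217,70,18),('footBL',20,232,18),('footBR',180,262,18),('decoy yellow top',348,150,150)]:
    u,v=cx(a,b); print(nm,np.round(plane(f,u,v,z)), np.round(up(f,int(round(u)),int(round(v)),0)))
s=np.load('pics/side0.npz')
for nm,a,b in [('gripA top',162,185),('gripA face',160,230),('gripC',272,55)]:
    print(nm,np.round(up(s,340+a//5,160+b//5,0)))
for nm,a,b in [('uptop',200,55),('tip',285,155),('root',210,92)]:
    print(nm,np.round(up(s,225+a//5,185+b//5,0)))
E
```

```text
gripA [ 501. -153.  184.] [ 502. -153.  182.]
gripC [ 530. -293.  184.] [ 529. -291.  189.]
standA c1 [538. -97.  10.] [539. -98.   2.]
standA c2 [ 547. -195.   10.] [ 548. -196.   11.]
upL [678.  83. 211.] [680.  83. 207.]
upR [666.  25. 211.] [668.  25. 202.]
pegtip [573.  75. 200.] [576.  75. 187.]
pegroot [658.  57. 200.] [658.  57. 204.]
footTL [754. 100.  18.] [754. 100.  15.]
footTR [726. -24.  18.] [727. -23.  17.]
footBL [597. 133.  18.] [602. 133.   3.]
footBR [572.   9.  18.] [576.   8.   2.]
decoy yellow top [ 625. -105.  150.] [ 619. -101.  174.]
gripA top [ 500. -149.  180.]
gripA face [ 496. -147.  157.]
gripC [ 530. -290.  182.]
uptop [674.  49. 208.]
tip [583.  83. 209.]
root [657.  60. 201.]
```

The target is the left hanger, at side (371,235) with a large eye. The coupon behind it has a longer tab and only a small hole, and the decoys are blue and yellow. The target's grip is at about (500,-151), and the rack's yaw is about -12°. I'll move above the hanger.

Emit:
drive_tool(steps=[0,0.02,0.04,0.02,6,0,0.04,0.08,0.04,13,0,0.06,0.12,0.05,20,0,0.08,0.16,0.05,27,0,0.1,0.2,0.05,34,0,0.12,0.24,0.05,41,0,0.15,0.28,0.05,48,0,0.18,0.32,0.05,55,0,0.2,0.36,0.05,62,0,0.22,0.39,0.05,69])

```text
time: 1.15
position: [491.6, -169.8, 302.7]
tcp_rot: [-0.001, 0.675, 0.738, -0.0]
contact_force: [0.2, -0.7, -0.1]
gripper_width: 1.003
```

Emit:
drive_tool(steps=[0,0.005,0.02,0,0,0,0.005,0.02,0,0,0,0.005,0.02,0,0,0,0.005,0.02,0,0,0,0.005,0.02,0,0,0,0.005,0.02,0,0,0,0.005,0.02,0,0,0,0.005,0.02,0,0,0,0.005,0.02,0,0,0,0.005,0.02,0,0])

```text
time: 2.15
position: [496.7, -149.8, 302.8]
tcp_rot: [-0.001, 0.675, 0.738, -0.0]
contact_force: [-1.0, -0.5, -0.1]
gripper_width: 1.0
```

```bash
cat >> h.py <<'E'
def wgrab(name):
    from scipy.spatial.transform import Rotation as Ro
    o=arm.get_obs(); f=grab('wrist',name); q=np.array(o['tcp_rot']); T=np.eye(4)
    T[:3,:3]=Ro.from_quat([q[1],q[2],q[3],q[0]]).as_matrix(); T[:3,3]=o['position']
    W=T@np.array(f['hand_eye']); g=dict(f); g['R']=W[:3,:3].T; g['t']=-W[:3,:3].T@W[:3,3]
    np.savez(f'pics/{name}.npz',**{k:np.array(g[k]) for k in('image','depth','intrinsics','R','t')})
    yaw=np.degrees(np.arctan2(T[1,0],T[0,0])); print('t',o['time'],'pos',np.round(o['position'],1),'yaw',round(yaw,2),'F',np.round(o['contact_force'],2),'w',o['gripper_width'], 'tz',np.round(T[:3,2],3),'q',np.round(o['joint_pos'],2))
    return g
E
python3 - <<'E'
from h import *
f=wgrab('w1')
E
```

```text
t 2.15 pos [ 496.7 -149.8  302.8] yaw 95.13 F [-1.01 -0.55 -0.14] w 0.9997527425811202 tz [-0.001  0.    -1.   ] q [ 0.71  0.35 -0.66  1.69  0.23  1.19  0.09]
```

View pics/w1.png

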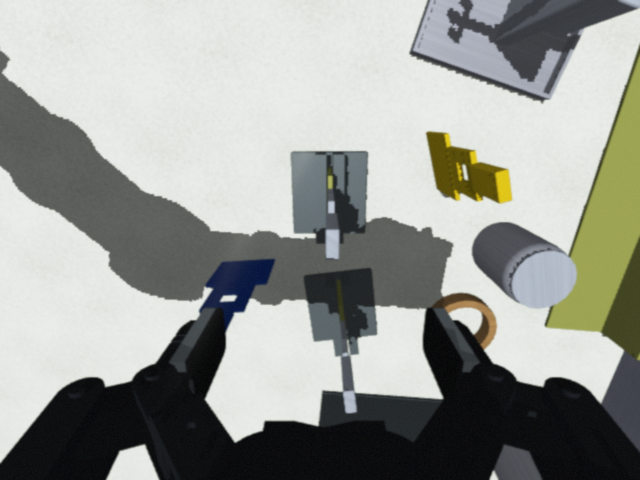

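```bash
python3 - <<'E'
from h import *
f=np.load('pics/w1.npz')
im=f['image']; cv2.imwrite('pics/w1c.png',cv2.resize(im[140:270,270:400],None,fx=4.5,fy=4.5,interpolation=cv2.INTER_NEAREST))
# top face: points with height 175..190
K=f['intrinsics'];v,u=np.mgrid[140:270,270:400];d=f['depth'][140:270,270:400]
P=np.stack([(u-K[0,2])/K[0,0]*d,(v-K[1,2])/K[1,1]*d,d],-1)-f['t']; P=P@f['R']
m=(P[...,2]>176)&(P[...,2]<192)&(d>0); Q=P[m]; print(len(Q),Q.mean(0),Q.min(0),Q.max(0))
r=cv2.minAreaRect(np.stack([Q[:,0],Q[:,1]],1).astype(np.float32)); print(r)
m=(P[...,2]>70)&(P[...,2]<192)&(d>0);Q=P[m]; 
for lo in range(70,190,15):
    q=Q[(Q[:,2]>lo)&(Q[:,2]<=lo+15)]
    if len(q)>5: print(lo,len(q),np.round(np.median(q,0),1),np.round(q.min(0)),np.round(q.max(0)))
E
```

```text
468 [ 501.48370993 -149.63356778  183.7253866 ] [ 495.84655741 -162.8940041   176.03552301] [ 507.44468811 -138.53842131  185.69968521]
((501.65911865234375, -150.74205017089844), (9.649189949035645, 23.955629348754883), 5.2691426277160645)
70 100 [ 498.2 -125.2   78.3] [ 496. -153.   70.] [ 502. -116.   83.]
85 15 [ 499.7 -129.2   92.5] [ 498. -130.   86.] [ 502. -129.   98.]
100 15 [ 499.5 -129.2  106.9] [ 498. -130.  101.] [ 501. -129.  112.]
115 22 [ 499.3 -129.2  124.1] [ 497. -130.  115.] [ 502. -129.  129.]
130 110 [ 500.  -136.2  136.5] [ 496. -140.  132.] [ 505. -129.  145.]
145 57 [ 499.9 -139.2  153.5] [ 496. -140.  146.] [ 505. -139.  160.]
160 72 [ 500.4 -139.1  168.2] [ 496. -140.  160.] [ 506. -138.  175.]
175 471 [ 501.5 -149.2  184.1] [ 496. -163.  176.] [ 507. -139.  186.]
```

View pics/w1c.png

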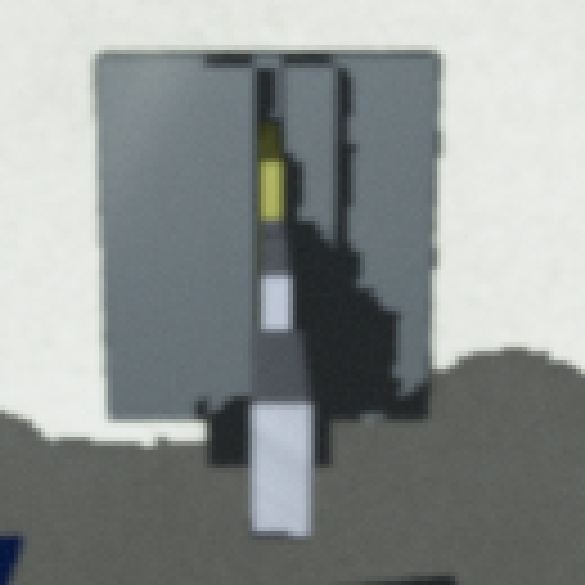

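The close view confirms the choice: the tab edge is 22 mm from the grip centre, so it is the 44 mm tab with the big eye. The grip centre is (501.5,-151) with yaw 5.2°. I'll descend and grip.

Emit:
drive_tool(steps=[0,0.005,-0.001,-0.015,0,0,0.005,-0.001,-0.03,0,0,0.005,-0.001,-0.05,0,0,0.005,-0.001,-0.07,0,0,0.005,-0.001,-0.09,0,0,0.005,-0.001,-0.105,0,0,0.005,-0.001,-0.12,0,0,0.005,-0.001,-0.13,0,0,0.005,-0.001,-0.137,0,0,0.005,-0.001,-0.14,0])

```text
time: 3.2
position: [501.6, -150.7, 162.3]
tcp_rot: [-0.001, 0.675, 0.738, -0.0]
contact_force: [0.3, 0.3, -0.3]
gripper_width: 0.999
```

Emit:
drive_tool(steps=[60,0,0,0,0,120,0,0,0,0,160,0,0,0,0,180,0,0,0,0,200,0,0,0,0,220,0,0,0,0,255,0,0,0,0,255,0,0,0,0,255,0,0,0,0,255,0,0,0,0])

```text
time: 4.2
position: [501.9, -150.7, 162.6]
tcp_rot: [-0.0, 0.675, 0.738, -0.0]
contact_force: [-0.0, 0.4, 2.9]
gripper_width: 0.108
```

```bash
python3 - <<'E'
from h import *
f=wgrab('w2'); grab('side','s2')
cv2.imwrite('pics/s2c.png',cv2.resize(cv2.imread('pics/s2.png')[130:290,300:460],None,fx=3.5,fy=3.5))
E
```

```text
t 4.2 pos [ 501.9 -150.7  162.6] yaw 95.14 F [-0.03  0.37  2.88] w 0.1076430256033555 tz [-0.001  0.    -1.   ] q [ 0.65  0.5  -0.6   1.89  0.36  0.87 -0.04]
```

View pics/w2.png

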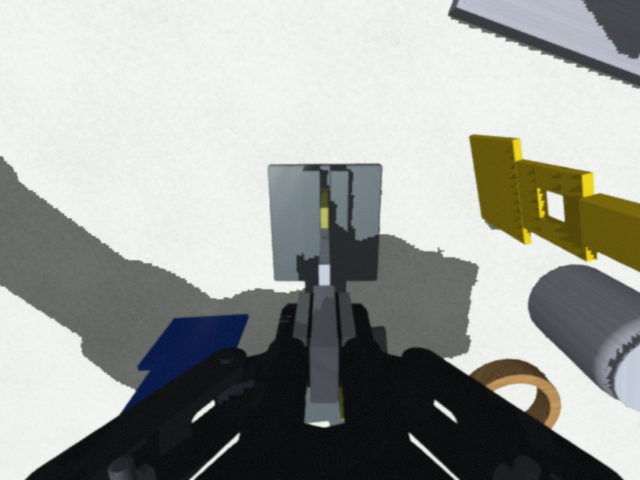

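View pics/s2c.png

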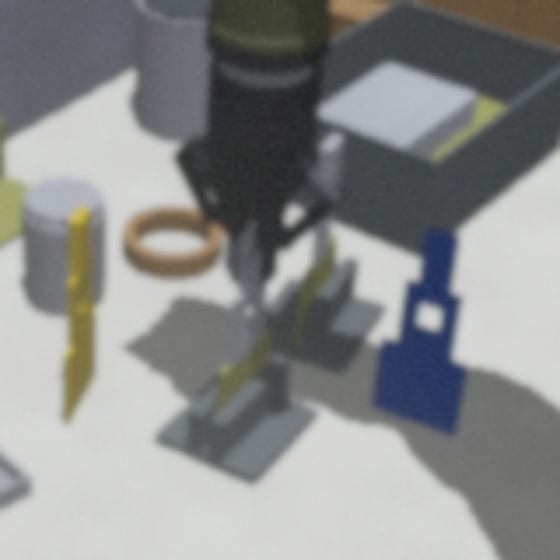

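Emit:
drive_tool(steps=[255,0,0,0.01,0,255,0,0,0.03,0,255,0,0,0.05,0,255,0,0,0.075,0,255,0,0,0.1,0,255,0,0,0.125,0,255,0,0,0.15,0,255,0,0,0.17,0,255,0,0,0.185,0,255,0,0,0.19,0])

```text
time: 5.3
position: [501.9, -150.5, 354.2]
tcp_rot: [0.0, 0.675, 0.738, 0.0]
contact_force: [0.7, -0.0, -1.5]
gripper_width: 0.109
```

Emit:
drive_tool(steps=[255,0.005,0.01,0,-2,255,0.015,0.025,0,-5,255,0.03,0.04,0,-8,255,0.045,0.055,0,-11,255,0.058,0.07,0,-14,255,0.066,0.085,0,-16,255,0.071,0.095,0,-17.1,255,0.073,0.1,0,-17.1,255,0.073,0.1,0,-17.1,255,0.073,0.1,0,-17.1])

```text
time: 6.3
position: [574.5, -51.2, 353.9]
tcp_rot: [0.0, 0.777, 0.63, -0.0]
contact_force: [-1.0, -0.5, -2.1]
gripper_width: 0.106
```

```bash
python3 - <<'E'
from h import *
f=wgrab('w3'); grab('side','s3')
cv2.imwrite('pics/s3c.png',cv2.resize(cv2.imread('pics/s3.png')[130:290,220:400],None,fx=4,fy=4,interpolation=cv2.INTER_CUBIC))
E
```

```text
t 6.3 pos [574.5 -51.2 353.9] yaw 78.04 F [-1.01 -0.46 -2.06] w 0.10642301937457001 tz [-0.001 -0.001 -1.   ] q [ 0.44  0.41 -0.61  1.45  0.24  1.36 -0.39]
```

View pics/w3.png

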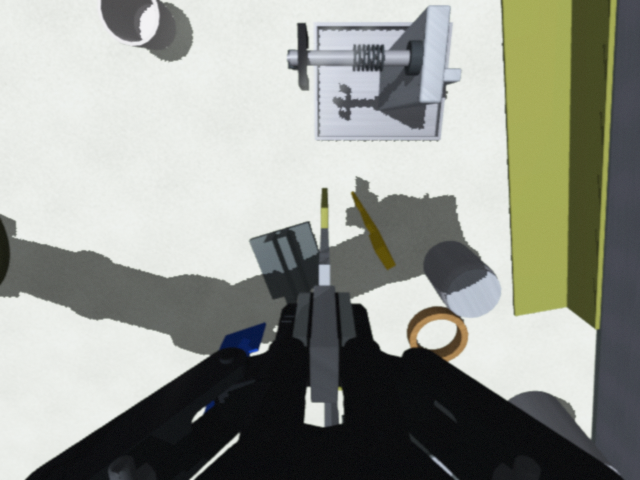

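View pics/s3c.png

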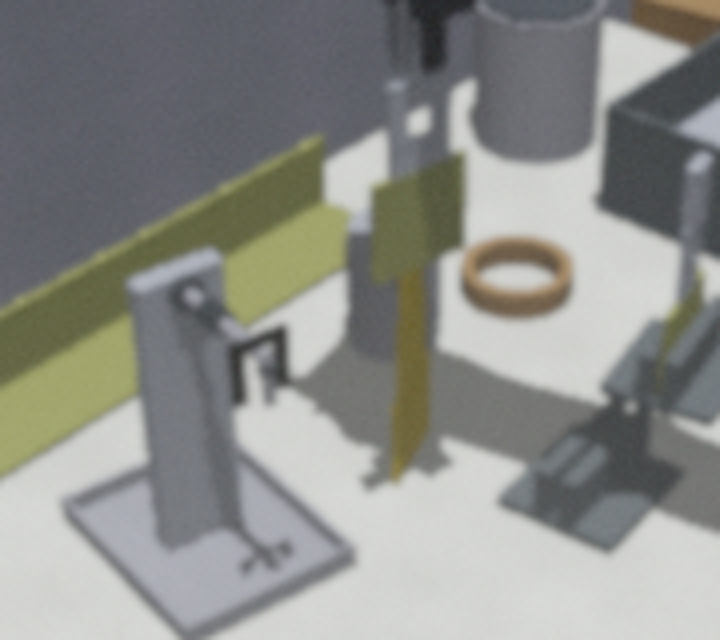

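```bash
python3 - <<'E'
from h import *
f=np.load('pics/w3.npz')
cv2.imwrite('pics/w3c.png',cv2.resize(f['image'][0:150,275:475],None,fx=4,fy=4,interpolation=cv2.INTER_NEAREST))
K=f['intrinsics'];v,u=np.mgrid[0:150,275:475];d=f['depth'][0:150,275:475]
P=(np.stack([(u-K[0,2])/K[0,0]*d,(v-K[1,2])/K[1,1]*d,d],-1)-f['t'])@f['R']
m=(P[...,2]>190)&(P[...,2]<225)&(d>0)
c,s=np.cos(np.radians(-12)),np.sin(np.radians(-12))
print(m.sum())
up_=m&(u>418)&(u<450); Q=P[up_]; Q=Q[Q[:,2]>203]
r=cv2.minAreaRect(Q[:,:2].astype(np.float32)); print('upright top',r, np.median(Q[:,2])); print(np.round(cv2.boxPoints(r),1))
pg=m&(u>302)&(u<408)&(v>45)&(v<75)
for u0 in range(282,430,6):
    q=P[(u>=u0)&(u<u0+6)&(v>10)&(v<95)&(P[...,2]>180)&(P[...,2]<225)&(d>0)]
    if len(q): print(u0,len(q),np.round(np.median(q,0),1),'y',np.round([q[:,1].min(),q[:,1].max()],1),'z',np.round(np.percentile(q[:,2],[5,95]),1))
q=P[pg]; A=np.polyfit(q[:,0],q[:,1],1); print('peg yaw',np.degrees(np.arctan(A[0])))
E
```

```text
5949
upright top ((671.3442993164062, 56.78803253173828), (59.8016357421875, 19.110050201416016), 77.92523193359375) 210.92329878806748
[[655.7  29.5]
 [674.4  25.5]
 [686.9  84. ]
 [668.3  88. ]]
282 22 [573.8  77.8 201.7] y [75.3 83.3] z [194.8 203. ]
288 119 [576.3  75.8 203.3] y [70.9 83.2] z [195.9 205.8]
294 228 [581.5  76.3 211.8] y [57.2 94.2] z [201.6 213.4]
300 399 [585.1  74.3 212.2] y [56.4 94.1] z [207.4 213.6]
306 172 [588.6  73.3 204.1] y [56.2 93.3] z [184.8 211.3]
312 95 [592.9  72.9 204.5] y [68.3 78.2] z [201.8 206.2]
318 94 [597.1  72.2 204.3] y [67.6 77.5] z [201.9 206. ]
324 95 [601.1  71.3 204.4] y [66.7 76.5] z [201.3 205.9]
330 96 [605.2  70.4 204.5] y [65.9 75.8] z [201.2 206. ]
336 95 [609.3  69.5 204.6] y [65.  74.8] z [202.3 205.9]
342 96 [613.4  68.6 204.4] y [64.1 74. ] z [201.5 205.9]
348 111 [617.7  67.4 204.3] y [59.5 75.3] z [200.  206.5]
354 149 [621.5  66.4 206.3] y [58.7 74.9] z [199.1 208.9]
360 144 [625.5  65.7 205.8] y [58.1 74.2] z [199.2 209.1]
366 152 [629.7  64.7 204.9] y [56.9 73.7] z [198.8 208.7]
372 155 [633.7  63.9 206.2] y [56.2 72.3] z [199.2 208.6]
378 150 [637.5  63.3 206.5] y [55.5 71.9] z [199.8 209. ]
384 95 [642.1  62.6 204.3] y [58.  68.1] z [201.5 206. ]
390 96 [646.2  61.7 204.4] y [57.  67.1] z [201.8 205.9]
396 95 [650.4  60.9 204.3] y [56.2 66.3] z [201.6 206.1]
402 139 [655.   58.9 203.5] y [49.4 69.8] z [194.9 205.9]
408 281 [658.3  55.6 205.6] y [35.7 73.7] z [182.1 211.1]
414 450 [661.9  58.2 204.5] y [34.5 86.5] z [183.3 211.4]
420 496 [665.6  59.7 209.8] y [33.6 86.1] z [198.8 211.7]
426 501 [669.   59.  211.1] y [32.8 84. ] z [209.7 212.4]
peg yaw -11.422854452142337
```

View pics/w3c.png

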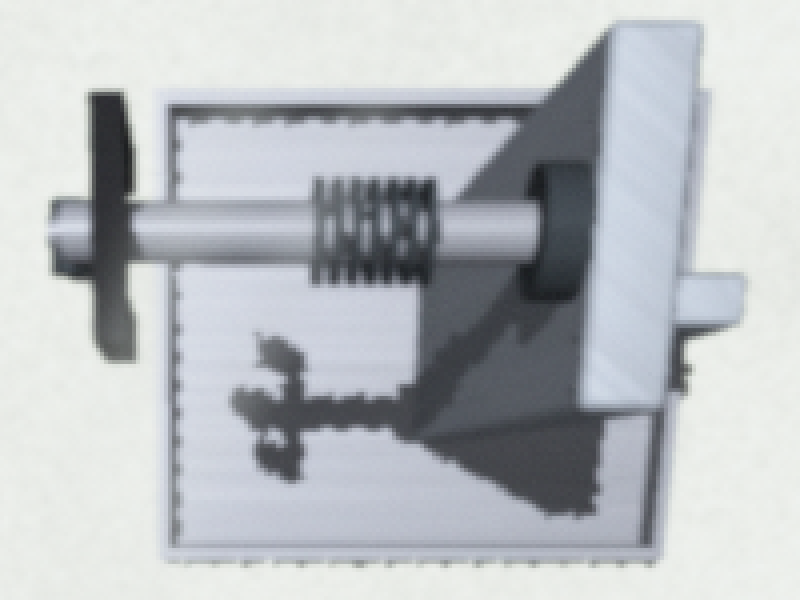

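```bash
python3 - <<'E'
from h import *
s=np.load('pics/s3.npz')
print(project(s,[574.5,-51.2,301.3]),project(s,[574.5,-51.2,311.3]), 'peg tip',project(s,[574,77,200]),'root',project(s,[665,58,200]))
im=s['image'][145:180,305:345]; cv2.imwrite('pics/s3e.png',cv2.resize(im,None,fx=14,fy=14,interpolation=cv2.INTER_NEAREST))
cv2.imwrite('pics/s3p.png',cv2.resize(s['image'][195:235,255:300],None,fx=14,fy=14,interpolation=cv2.INTER_NEAREST))
E
```

```text
[323.62385257 158.72808065] [323.61839527 154.78855363] peg tip [287.02965007 219.72637172] root [265.21330224 201.75058334]
```

View pics/s3e.png

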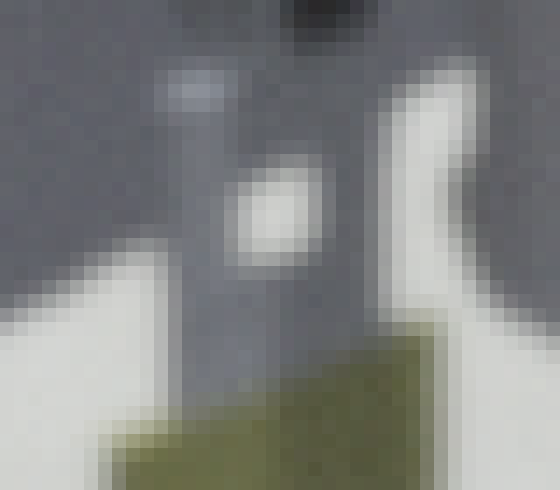

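View pics/s3p.png

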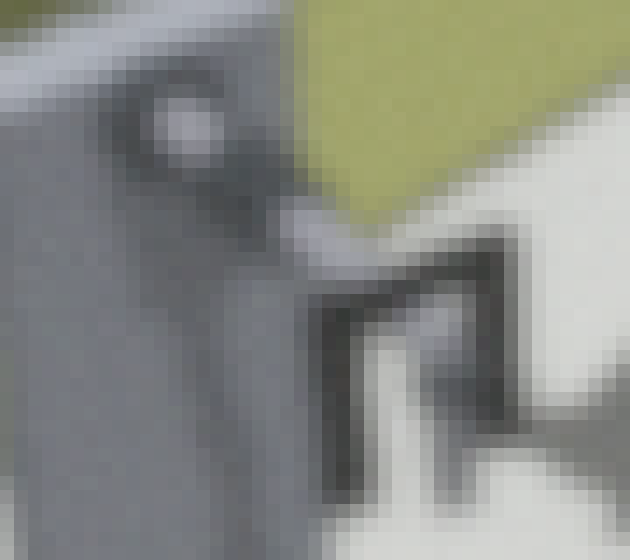

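```bash
python3 - <<'E'
from h import *
for n,tz in(('w2',162.6),('w3',353.9)):
    f=np.load(f'pics/{n}.npz'); K=f['intrinsics'];v,u=np.mgrid[180:300,312:336];d=f['depth'][180:300,312:336]
    P=(np.stack([(u-K[0,2])/K[0,0]*d,(v-K[1,2])/K[1,1]*d,d],-1)-f['t'])@f['R']
    for r in range(0,120,5):
        k=P[r:r+5].reshape(-1,3); k=k[k[:,2]>tz-110]
        if len(k)>2: print(n,180+r,len(k),np.round(np.median(k,0)-[0,0,tz],1),np.round(k[:,0].min(),1),np.round(k[:,0].max(),1))
E
```

```text
w2 195 8 [ 497.8 -116.2 -107.5] 494.2 500.2
w2 200 39 [ 498.1 -116.3  -98.4] 495.6 500.1
w2 205 40 [ 497.9 -116.7  -85.7] 495.7 500.1
w2 210 40 [ 498.2 -119.3  -84.4] 495.9 500.4
w2 215 40 [ 498.4 -122.5  -84.5] 496.2 500.7
w2 220 40 [ 498.7 -125.5  -84.2] 496.5 501.0
w2 225 40 [ 499.  -128.8  -83.9] 496.8 501.2
w2 230 40 [ 499.1 -129.2  -76.1] 497.0 501.2
w2 235 45 [ 499.4 -129.2  -65.8] 494.2 501.7
w2 240 47 [ 499.4 -129.2  -58. ] 496.8 501.7
w2 245 51 [ 499.  -129.3  -49.8] 494.2 501.6
w2 250 50 [ 499.2 -129.2  -42.7] 496.9 501.5
w2 255 51 [ 499.  -129.2  -35.6] 494.2 501.5
w2 260 50 [ 499.3 -129.2  -29.2] 497.1 501.4
w2 265 50 [ 499.4 -130.5  -26.3] 497.2 501.6
w2 270 52 [ 499.4 -132.8  -26.3] 494.2 501.8
w2 275 50 [ 499.8 -135.5  -26.2] 497.7 502.0
w2 280 50 [ 500.1 -138.1  -26.3] 497.9 502.3
w2 285 96 [ 500.2 -139.3  -23.2] 495.4 505.1
w2 290 114 [ 500.  -139.2  -18.3] 494.2 505.3
w2 295 120 [ 500.2 -139.2  -13.9] 495.2 505.3
w3 195 9 [ 580.8  -17.5 -108. ] 578.8 591.4
w3 200 40 [580.7 -17.5 -98.6] 577.9 591.4
w3 205 40 [580.4 -17.8 -85.4] 578.1 582.6
w3 210 40 [579.9 -20.4 -84.2] 577.5 582.2
w3 215 40 [579.3 -23.5 -84.3] 576.8 581.5
w3 220 40 [578.6 -26.5 -84.7] 576.2 580.9
w3 225 41 [578.2 -29.7 -84.1] 575.7 591.4
w3 230 40 [577.9 -30.1 -75.5] 575.8 580.0
w3 235 45 [578.2 -30.2 -66.5] 575.8 591.4
w3 240 46 [578.2 -30.  -57.5] 575.6 580.4
w3 245 50 [578.  -30.  -49.7] 575.5 580.3
w3 250 50 [578.  -30.  -42.1] 575.7 591.4
w3 255 51 [578.1 -30.1 -35.8] 575.9 591.4
w3 260 51 [578.2 -30.1 -29.3] 575.9 580.5
w3 265 55 [578.  -31.3 -26.3] 575.5 580.5
w3 270 53 [577.4 -33.8 -26.5] 575.0 579.9
w3 275 50 [576.9 -36.3 -26.3] 574.3 591.4
w3 280 50 [576.2 -38.7 -26.3] 574.1 578.4
w3 285 96 [576.  -39.9 -23.3] 571.0 580.6
w3 290 114 [576.  -39.9 -18.6] 571.0 581.1
w3 295 120 [576.1 -39.8 -14. ] 571.1 581.0
```

The wrist depth puts the eye 52.3 mm below the TCP, with the hanger upright and no slip. The peg axis runs through (601,71.6) at yaw -11.9°. The root is at about (665,58) and the tip at about 93 mm out, so the peg is set about 14 mm farther out than nominal. I'll move to the pre-insert pose.

Emit:
drive_tool(steps=[255,-0.003,0.015,0,0,255,-0.008,0.04,0,0,255,-0.014,0.07,0,0,255,-0.02,0.1,0,0,255,-0.025,0.123,0,0,255,-0.027,0.134,-0.01,0,255,-0.027,0.134,-0.03,0,255,-0.027,0.134,-0.055,0,255,-0.027,0.134,-0.075,0,255,-0.027,0.134,-0.085,0])

```text
time: 7.4
position: [546.5, 81.5, 266.7]
tcp_rot: [-0.0, 0.777, 0.629, -0.002]
contact_force: [-0.1, 0.5, -1.0]
gripper_width: 0.111
```

Emit:
drive_tool(steps=[255,0,0,-0.005,0,255,0,0,-0.01,0,255,0,0,-0.014,0,255,0,0,-0.017,0,255,0,0,-0.018,0,255,0,0,-0.018,0,255,0,0,-0.018,0,255,0,0,-0.018,0,255,0,0,-0.018,0,255,0,0,-0.018,0])

```text
time: 8.4
position: [546.6, 81.6, 248.8]
tcp_rot: [-0.0, 0.777, 0.629, -0.002]
contact_force: [-0.3, 0.4, -1.4]
gripper_width: 0.111
```

```bash
cat >> h.py <<'E'
def chk(n):
    f=wgrab('w'+n); s=grab('side','s'+n)
    a=cv2.resize(f['image'][60:400,180:520],(600,600)); b=cv2.resize(s['image'][180:260,230:310],(600,600),interpolation=cv2.INTER_CUBIC)
    cv2.imwrite(f'pics/c{n}.png',cv2.resize(np.hstack([a,b]),(800,400))); 
    o=arm.get_obs(); p=np.array(o['position']); d=p[:2]-[665,58]; a=np.radians(-11.9)
    print('s',d[0]*np.cos(a)+d[1]*np.sin(a),'lat',-d[0]*np.sin(a)+d[1]*np.cos(a),'eyez',p[2]-52.3,'F',np.round(o['contact_force'],2),'M',np.round(o['wrist_torque'],3))
E
python3 - <<'E'
from h import *
chk('4')
E
```

```text
t 8.4 pos [546.6  81.6 248.8] yaw 77.95 F [-0.33  0.38 -1.4 ] w 0.11099167676469568 tz [-0.003 -0.002 -1.   ] q [ 0.22  0.44 -0.62  1.69  0.29  1.1  -0.7 ]
s -120.77121237034407 lat -1.367452112018679 eyez 196.45887649312516 F [ 0.27 -0.35 -2.27] M [-0.012  0.017 -0.031]
```

View pics/c4.png

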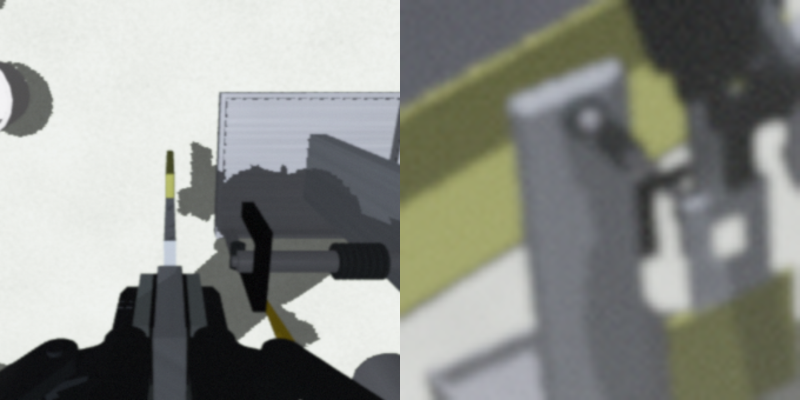

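```bash
cat > peg.py <<'E'
from h import *
def peg(n):
    f=np.load(f'pics/{n}.npz');K=f['intrinsics'];v,u=np.mgrid[0:480,0:640];d=f['depth']
    P=(np.stack([(u-K[0,2])/K[0,0]*d,(v-K[1,2])/K[1,1]*d,d],-1)-f['t'])@f['R']
    return f,P,d
E
python3 - <<'E'
from peg import *
f,P,d=peg('w4')
v,u=np.mgrid[0:480,0:640]
a=np.radians(-11.9);X=P[...,:2]-np.array([665,58])
s=X[...,0]*np.cos(a)+X[...,1]*np.sin(a); l=-X[...,0]*np.sin(a)+X[...,1]*np.cos(a); z=P[...,2]
m=(d>0)&(u>360)&(v>100)&(v<340)&(abs(l)<25)&(z>160)&(z<220)
for s0 in range(-96,-40,3):
    k=m&(s>=s0)&(s<s0+3)
    if k.sum()>3:
        t=k&(z>201); 
        print(s0,k.sum(),'l',np.round([l[t].min(),l[t].max()],1) if t.any() else '', 'zmax',np.round(np.percentile(z[k],98),1))
# tab edge & shoulder
k=(d>0)&(u>300)&(u<350)&(abs(l+1.4)<40)&(v<300)
for z0,z1 in((221,224.5),(175,215),(163,167)):
    t=k&(z>z0)&(z<z1); print('tab',z0,t.sum(),'s',np.round(np.percentile(s[t],[2,50,98]),1),'lmax',np.round(np.percentile(l[t],[2,98]),1),'z',np.median(z[t]))
E
```

```text
-96 47 l [-1.2  3.1] zmax 202.4
-93 267 l [-3.8  5.6] zmax 205.0
-90 183 l [-3.5  5.9] zmax 205.9
-87 752 l [-18.4  20.1] zmax 212.9
-84 559 l [-18.4  20.1] zmax 213.3
-81 374 l [-18.3  20. ] zmax 213.1
-78 63 l [-3.5  5.5] zmax 206.1
-75 106 l [-3.7  5.9] zmax 205.9
-72 108 l [-3.7  5.6] zmax 205.9
-69 114 l [-3.8  5.9] zmax 206.0
-66 108 l [-3.5  5.8] zmax 205.9
-63 102 l [-3.8  5.7] zmax 205.9
-60 107 l [-3.6  5.7] zmax 205.7
-57 108 l [-3.9  5.8] zmax 206.2
-54 109 l [-4.   5.8] zmax 205.6
-51 106 l [-3.7  5.5] zmax 205.8
-48 300 l [-7.7  9.1] zmax 208.9
-45 187 l [-7.1  9.1] zmax 209.2
-42 175 l [-7.6  9.2] zmax 209.1
tab 221 240 s [-123.9 -121.4 -118.1] lmax [ 9.4 20.2] z 222.44988405644642
tab 175 243 s [-124.1 -121.6 -119.4] lmax [19.4 20.4] z 197.56849015352435
tab 163 173 s [-124.1 -122.2 -119.8] lmax [19.7 32.7] z 164.34951358946182
```

Emit:
drive_tool(steps=[255,0.0005,0.0025,0.0027,0,255,0.0005,0.0025,0.0027,0,255,0.004,0.002,0.0027,0,255,0.008,0.001,0.0027,0,255,0.012,0,0.0027,0,255,0.016,-0.001,0.0027,0,255,0.019,-0.0015,0.0027,0,255,0.022,-0.002,0.0027,0,255,0.022,-0.002,0.0027,0,255,0.022,-0.002,0.0027,0])

```text
time: 9.5
position: [568.5, 79.7, 251.4]
tcp_rot: [-0.0, 0.777, 0.629, -0.002]
contact_force: [-0.5, -0.6, -2.0]
gripper_width: 0.108
```

```bash
python3 - <<'E'
from h import *
chk('5')
E
```

```text
t 9.5 pos [568.5  79.7 251.4] yaw 77.96 F [-0.51 -0.62 -1.95] w 0.10834549387923356 tz [-0.003 -0.002 -1.   ] q [ 0.21  0.48 -0.62  1.64  0.3   1.13 -0.69]
s -99.01039171397679 lat 1.2635799523994713 eyez 199.17908351961546 F [-0.6  -0.49 -0.79] M [ 0.003 -0.057 -0.005]
```

View pics/c5.png

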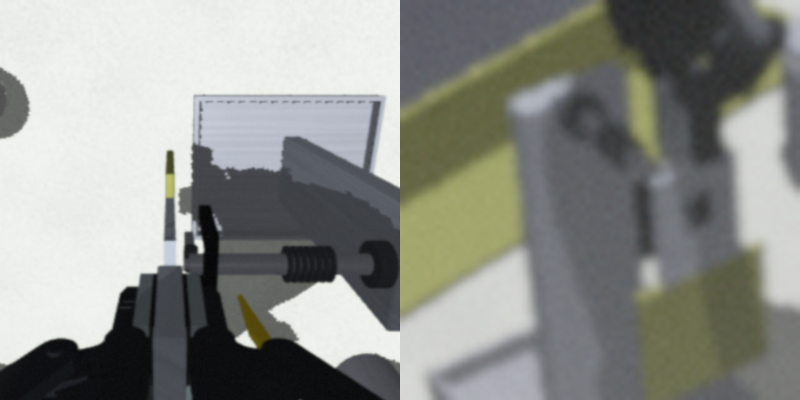

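Emit:
drive_tool(steps=[255,0.0015,-0.0003,0,0,255,0.003,-0.0006,0,0,255,0.0045,-0.001,0,0,255,0.006,-0.0013,0,0,255,0.0075,-0.0016,0,0,255,0.009,-0.0019,0,0,255,0.0105,-0.0022,0,0,255,0.012,-0.0025,0,0,255,0.012,-0.0025,0,0,255,0.012,-0.0025,0,0])

```text
time: 10.6
position: [580.5, 77.2, 251.4]
tcp_rot: [-0.0, 0.777, 0.629, -0.002]
contact_force: [-0.3, -0.7, -1.5]
gripper_width: 0.107
```

```bash
python3 - <<'E'
from h import *
chk('6')
E
```

```text
t 10.6 pos [580.5  77.2 251.4] yaw 77.96 F [-0.32 -0.69 -1.54] w 0.10733402006605142 tz [-0.003 -0.002 -1.   ] q [ 0.21  0.49 -0.61  1.61  0.3   1.14 -0.68]
s -86.72912974918403 lat 1.2840354581027071 eyez 199.1558806915674 F [-0.73 -0.47 -1.63] M [ 0.026 -0.026 -0.036]
```

View pics/c6.png

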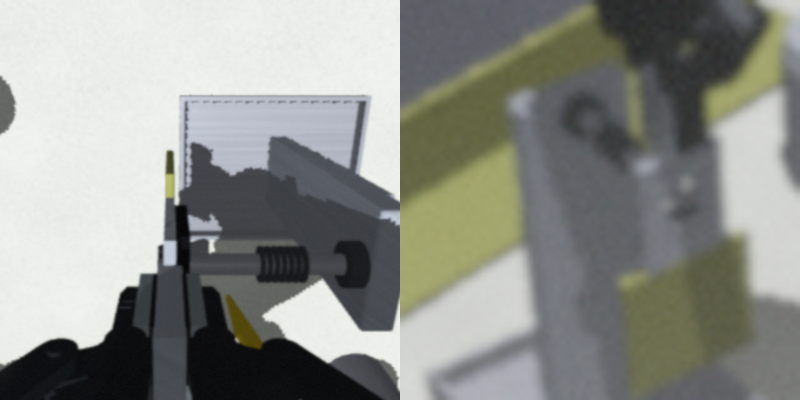

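Emit:
drive_tool(steps=[255,0.001,-0.0002,0,0,255,0.002,-0.0004,0,0,255,0.003,-0.0006,0,0,255,0.004,-0.0008,0,0,255,0.005,-0.001,0,0,255,0.006,-0.0012,0,0,255,0.007,-0.0015,0,0,255,0.008,-0.0017,0,0,255,0.008,-0.0017,0,0,255,0.008,-0.0017,0,0])

```text
time: 11.7
position: [588.4, 75.5, 251.4]
tcp_rot: [-0.0, 0.777, 0.629, -0.002]
contact_force: [-4.1, 0.3, -1.0]
gripper_width: 0.11
```

```bash
python3 - <<'E'
from h import *
chk('7')
for i in range(4):
    arm.grab_frame('top'); o=arm.get_obs(); print(np.round(o['contact_force'],2),np.round(o['wrist_torque'],3))
E
```

```text
t 11.7 pos [588.4  75.5 251.4] yaw 77.96 F [-4.07  0.3  -1.02] w 0.10967440128120151 tz [-0.003 -0.002 -1.   ] q [ 0.21  0.5  -0.61  1.58  0.31  1.15 -0.68]
s -78.60838856824175 lat 1.309204803698682 eyez 199.14251328321643 F [-4.06  0.05 -1.01] M [ 0.142  0.828 -0.017]
[-4.19  0.35 -0.94] [ 0.119  0.806 -0.047]
[-3.33  1.02 -0.08] [ 0.111  0.822 -0.077]
[-3.54  0.74 -0.65] [ 0.087  0.802 -0.05 ]
[-4.21  1.91 -0.89] [ 0.146  0.876 -0.011]
```

View pics/c7.png

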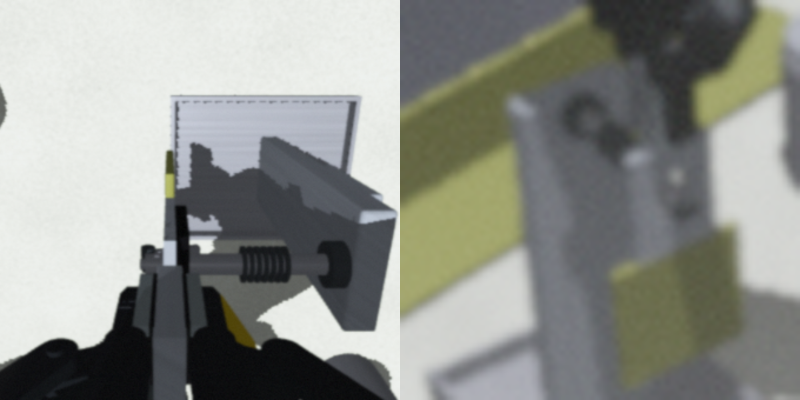

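Emit:
drive_tool(steps=[255,0.0015,-0.0003,0,0,255,0.003,-0.0006,0,0,255,0.0045,-0.001,0,0,255,0.006,-0.0013,0,0,255,0.0075,-0.0016,0,0,255,0.009,-0.0019,0,0,255,0.0105,-0.0022,0,0,255,0.012,-0.0025,0,0,255,0.012,-0.0025,0,0,255,0.012,-0.0025,0,0])

```text
time: 13.0
position: [600.1, 73.0, 251.4]
tcp_rot: [-0.001, 0.777, 0.629, -0.002]
contact_force: [-6.7, 0.3, 0.9]
gripper_width: 0.11
```

```bash
cat >> peg.py <<'E'
def meas(n):
    f,P,d=peg(n); v,u=np.mgrid[0:480,0:640]
    a=np.radians(-11.9);X=P[...,:2]-np.array([665,58])
    s=X[...,0]*np.cos(a)+X[...,1]*np.sin(a); l=-X[...,0]*np.sin(a)+X[...,1]*np.cos(a); z=P[...,2]
    g=(d>0)&(v<330)
    t=g&(z>201)&(z<207)&(abs(l-.9)<3)&(u<420)&(u>200); print('peg tip s',np.round(np.percentile(s[t],[0,1,3]),1))
    t=g&(z>180)&(z<218)&(abs(l-23)<2)&(u>290)&(u<350); print('tab edge s',np.round(np.percentile(s[t],[3,50,97]),1),'n',t.sum())
    t=g&(z>223)&(z<227)&(l>14)&(l<22)&(u>290)&(u<350); print('shoulder s',np.round(np.percentile(s[t],[3,50,97]),1),'z',np.median(z[t]))
    t=g&(z>208)&(z<216)&(abs(l-.9)<21)&(u>330); 
    if t.any(): print('pusher s',np.round(np.percentile(s[t],[1,50,99]),1))
E
python3 - <<'E'
from peg import *
chk('8')
meas('w7');meas('w8')
E
```

```text
t 13.0 pos [600.1  73.  251.4] yaw 77.96 F [-6.68  0.29  0.85] w 0.10961628968205882 tz [-0.004 -0.002 -1.   ] q [ 0.21  0.52 -0.61  1.55  0.31  1.17 -0.67]
s -66.6682872786466 lat 1.3078515030590854 eyez 199.12175426070343 F [-6.49  1.22  1.53] M [0.15  1.384 0.013]
peg tip s [-93.5 -93.  -92. ]
tab edge s [-82.  -79.8 -77.3] n 232
shoulder s [-82.  -79.7 -77.4] z 225.03386704684726
pusher s [-75.3   3.6  15.4]
peg tip s [-93.6 -92.8 -91. ]
tab edge s [-70.2 -67.9 -65.4] n 236
shoulder s [-70.1 -67.8 -65.5] z 225.0141445924857
pusher s [-63.4   3.9  15.4]
```

View pics/c8.png

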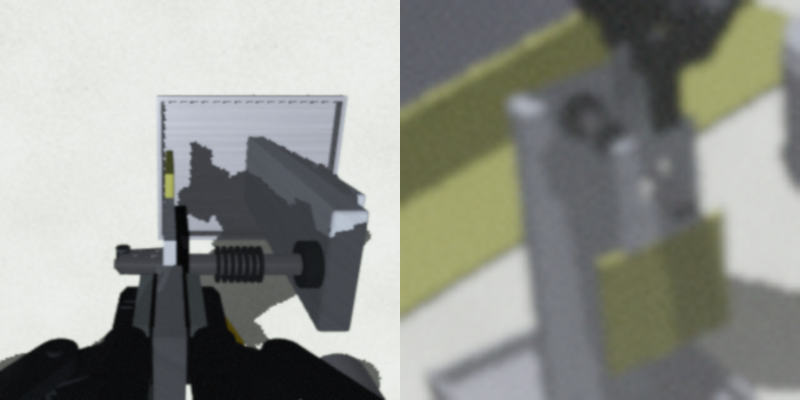

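View pics/w8.png

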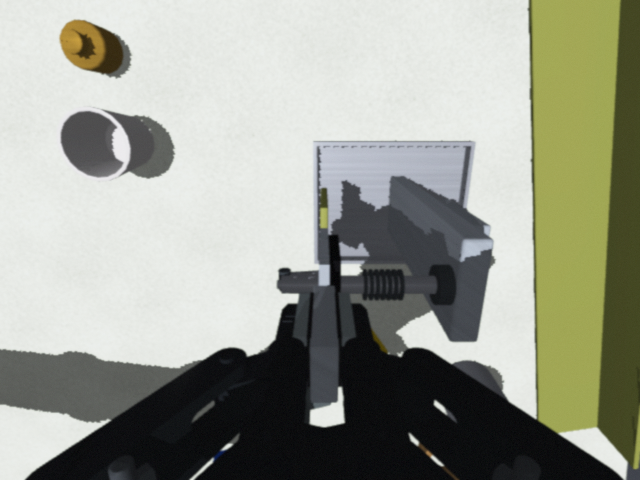

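Emit:
drive_tool(steps=[255,0.0007,-0.0001,0,0,255,0.0014,-0.0003,0,0,255,0.002,-0.0004,0,0,255,0.0027,-0.0006,0,0,255,0.0034,-0.0007,0,0,255,0.004,-0.0008,0,0,255,0.0047,-0.001,0,0,255,0.0053,-0.0011,0,0,255,0.0058,-0.0012,0,0,255,0.0058,-0.0012,0,0])

```text
time: 14.1
position: [605.3, 71.9, 251.4]
tcp_rot: [-0.001, 0.777, 0.629, -0.003]
contact_force: [-6.9, 0.5, 2.2]
gripper_width: 0.109
```

```bash
python3 - <<'E'
from peg import *
chk('9')
meas('w9')
E
```

```text
t 14.1 pos [605.3  71.9 251.4] yaw 77.98 F [-6.87  0.47  2.24] w 0.10886354438959674 tz [-0.006 -0.002 -1.   ] q [ 0.21  0.53 -0.6   1.54  0.32  1.18 -0.67]
s -61.36369244052976 lat 1.3183317958624787 eyez 199.11400615390215 F [-6.74  0.22  2.25] M [ 0.208  1.681 -0.043]
peg tip s [-93.2 -92.5 -90.6]
tab edge s [-65.  -62.6 -60.2] n 233
shoulder s [-64.9 -62.5 -60.2] z 224.95569281035202
pusher s [-58.2   3.8  15.5]
```

View pics/c9.png

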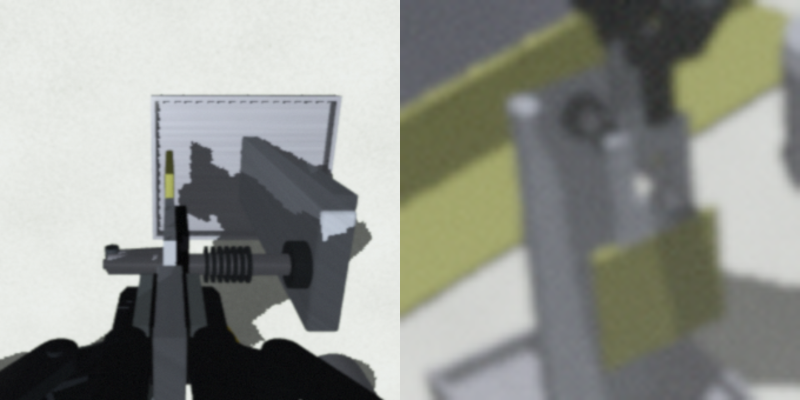

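Emit:
drive_tool(steps=[255,0.0004,-0.0001,0,0,255,0.0008,-0.0002,0,0,255,0.0012,-0.0003,0,0,255,0.0016,-0.0004,0,0,255,0.002,-0.0004,0,0,255,0.0023,-0.0005,0,0,255,0.0025,-0.0005,0,0,255,0.0025,-0.0005,0,0,255,0.0025,-0.0005,0,0,255,0.0025,-0.0005,0,0])

```text
time: 15.2
position: [607.0, 71.6, 251.4]
tcp_rot: [-0.002, 0.777, 0.629, -0.003]
contact_force: [-7.0, 0.3, 2.4]
gripper_width: 0.105
```

```bash
python3 - <<'E'
from peg import *
chk('10')
meas('w10')
a=np.load('pics/s10.npz')['image'];b=np.load('pics/s9.npz')['image']
cv2.imwrite('pics/s10c.png',np.hstack([cv2.resize(x[195:235,255:295],(400,400),interpolation=cv2.INTER_NEAREST) for x in (b,a)]))
E
```

```text
t 15.2 pos [607.   71.6 251.4] yaw 78.0 F [-6.96  0.28  2.44] w 0.10466138720282278 tz [-0.007 -0.002 -1.   ] q [ 0.21  0.53 -0.6   1.53  0.32  1.18 -0.66]
s -59.55058952178969 lat 1.3575885123419553 eyez 199.1466799248405 F [-7.03  0.31  2.08] M [ 0.204  1.737 -0.05 ]
peg tip s [-93.1 -92.4 -90.6]
tab edge s [-63.3 -61.  -58.5] n 233
shoulder s [-63.1 -60.8 -58.5] z 224.99747921284032
pusher s [-56.4   3.9  15.5]
```

View pics/s10c.png

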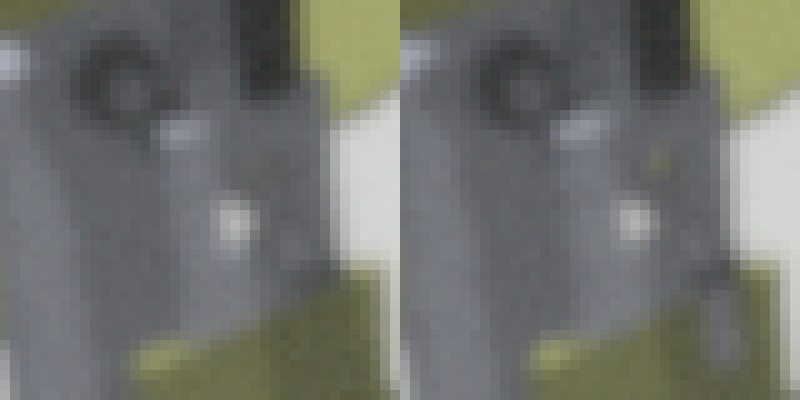

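View pics/w10.png

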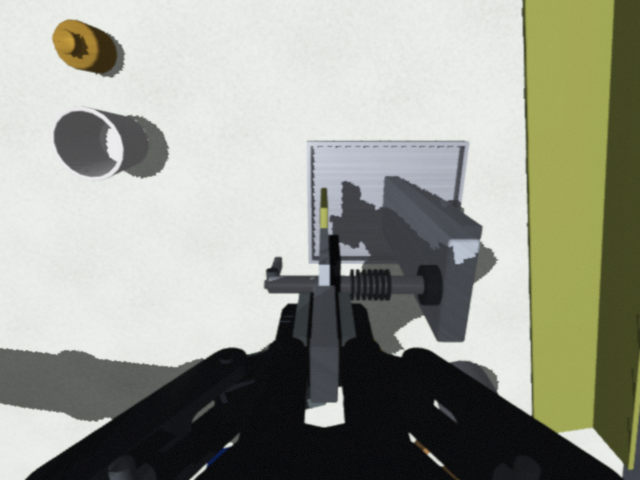

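The flap has fallen: it hangs in front of the plate in both views. I'll ease back about 20 mm.

Emit:
drive_tool(steps=[255,-0.002,0.0004,0,0,255,-0.004,0.0008,0,0,255,-0.006,0.0013,0,0,255,-0.008,0.0017,0,0,255,-0.01,0.0021,0,0,255,-0.0125,0.0026,0,0,255,-0.0145,0.003,0,0,255,-0.0165,0.0035,0,0,255,-0.0185,0.0039,0,0,255,-0.02,0.0042,0,0])

```text
time: 16.3
position: [587.1, 75.8, 251.4]
tcp_rot: [-0.001, 0.777, 0.629, -0.003]
contact_force: [-2.1, 0.7, -1.0]
gripper_width: 0.109
```

Emit:
drive_tool(steps=[255,-0.0002,0,0,0,255,-0.0005,0.0001,0,0,255,-0.0007,0.0001,0,0,255,-0.001,0.0002,0,0,255,-0.0012,0.0002,0,0,255,-0.0014,0.0003,0,0,255,-0.0017,0.0004,0,0,255,-0.002,0.0004,0,0,255,-0.002,0.0004,0,0,255,-0.002,0.0004,0,0])

```text
time: 17.3
position: [585.1, 76.2, 251.4]
tcp_rot: [-0.001, 0.777, 0.629, -0.003]
contact_force: [-3.0, 0.5, -1.4]
gripper_width: 0.109
```

```bash
python3 - <<'E'
from peg import *
chk('11')
meas('w11')
E
```

```text
t 17.3 pos [585.1  76.2 251.4] yaw 78.0 F [-2.99  0.47 -1.39] w 0.10924915960078246 tz [-0.007 -0.002 -1.   ] q [ 0.21  0.5  -0.61  1.59  0.31  1.15 -0.68]
s -81.95213126248905 lat 1.3458479327589892 eyez 199.14708434800332 F [-3.03  0.28 -0.1 ] M [ 0.198  0.655 -0.031]
peg tip s [-93.3 -92.8 -92. ]
tab edge s [-85.6 -83.3 -80.9] n 232
shoulder s [-85.5 -83.2 -80.9] z 224.94668478875514
pusher s [-78.9   3.7  15.5]
```

View pics/c11.png

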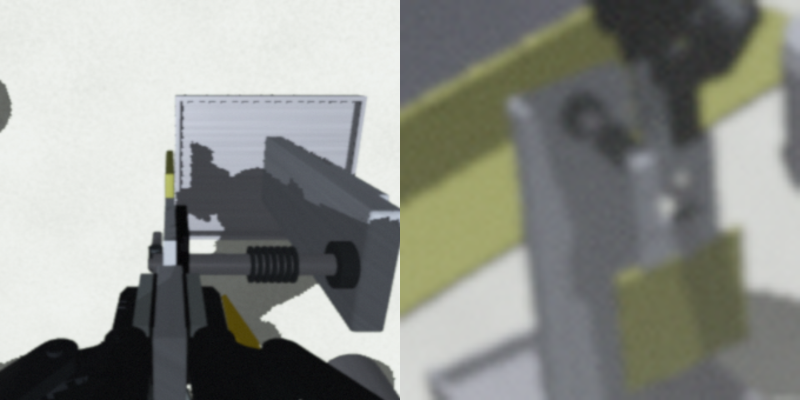

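```bash
python3 - <<'E'
from peg import *
a=np.load('pics/s11.npz')['image'];b=np.load('pics/w11.npz')['image']
cv2.imwrite('pics/s11c.png',np.hstack([cv2.resize(a[195:245,260:310],(400,400),interpolation=cv2.INTER_CUBIC),cv2.resize(b[240:310,280:350],(400,400),interpolation=cv2.INTER_CUBIC)]))
E
```

```text
(no output)
```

View pics/s11c.png

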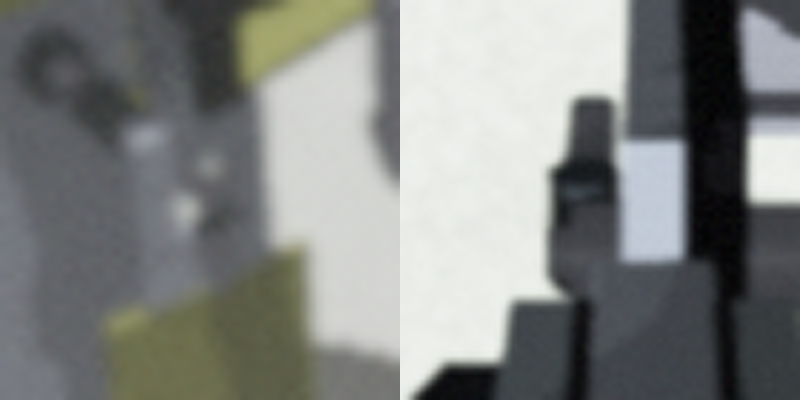

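Emit:
drive_tool(steps=[255,-0.0003,0.0001,0,0,255,-0.0005,0.0001,0,0,255,-0.0007,0.0001,0,0,255,-0.0009,0.0002,0,0,255,-0.0011,0.0002,0,0,255,-0.0013,0.0003,0,0,255,-0.0013,0.0003,0,0,255,-0.0013,0.0003,0,0,255,-0.0013,0.0003,0,0,255,-0.0013,0.0003,0,0])

```text
time: 18.4
position: [583.8, 76.5, 251.4]
tcp_rot: [-0.001, 0.777, 0.629, -0.003]
contact_force: [-1.8, 0.5, -0.9]
gripper_width: 0.109
```

```bash
python3 - <<'E'
from peg import *
for i in range(4):
    arm.grab_frame('top'); o=arm.get_obs(); print(o['time'],np.round(o['position'],1),np.round(o['contact_force'],2),np.round(o['wrist_torque'],3))
E
```

```text
18.45 [583.8  76.5 251.4] [-2.22  0.8  -0.4 ] [ 0.203  0.59  -0.038]
18.5 [583.8  76.5 251.4] [-2.64  1.   -1.12] [ 0.189  0.64  -0.08 ]
18.55 [583.8  76.5 251.4] [-2.59  0.16 -1.39] [ 0.132  0.609 -0.048]
18.6 [583.8  76.5 251.4] [-2.05  1.15 -0.76] [ 0.203  0.615 -0.044]
```

Emit:
drive_tool(steps=[255,-0.0003,0.0001,0,0,255,-0.0005,0.0001,0,0,255,-0.0007,0.0001,0,0,255,-0.0009,0.0002,0,0,255,-0.0011,0.0002,0,0,255,-0.0013,0.0003,0,0,255,-0.0013,0.0003,0,0,255,-0.0013,0.0003,0,0,255,-0.0013,0.0003,0,0,255,-0.0013,0.0003,0,0])

```text
time: 19.6
position: [583.0, 76.7, 251.5]
tcp_rot: [-0.001, 0.777, 0.629, -0.003]
contact_force: [2.6, -0.2, -4.0]
gripper_width: 0.11
```

```bash
python3 - <<'E'
from peg import *
chk('12'); meas('w12')
for i in range(4):
    arm.grab_frame('top'); o=arm.get_obs(); print(o['time'],np.round(o['position'],1),np.round(o['contact_force'],2),np.round(o['wrist_torque'],3))
E
```

```text
t 19.6 pos [583.   76.7 251.5] yaw 77.98 F [ 2.55 -0.18 -3.96] w 0.11046379440151527 tz [-0.006 -0.002 -1.   ] q [ 0.21  0.5  -0.61  1.6   0.3   1.15 -0.68]
s -84.14919606911765 lat 1.3049862878007303 eyez 199.22352697563383 F [ 4.68 -1.66 -3.89] M [-0.057 -1.026 -0.025]
peg tip s [-93.2 -92.6 -91.5]
tab edge s [-87.4 -85.1 -82.9] n 229
shoulder s [-87.2 -84.9 -82.5] z 225.12652755475128
pusher s [-81.    3.6  15.5]
19.75 [582.9  76.6 251.5] [ 4.12 -0.04 -4.19] [-0.098 -1.152 -0.03 ]
19.8 [582.9  76.6 251.5] [ 3.62 -0.59 -4.79] [-0.174 -1.183 -0.015]
19.85 [582.9  76.6 251.5] [ 4.1  -0.76 -4.32] [-0.109 -1.193 -0.053]
19.9 [582.9  76.6 251.5] [ 4.54 -0.83 -3.85] [-0.153 -1.291 -0.037]
```

Emit:
drive_tool(steps=[255,0.0004,-0.0001,0,0,255,0.0008,-0.0002,0,0,255,0.0008,-0.0002,-0.0005,0,255,0.0008,-0.0002,-0.001,0,255,0.0008,-0.0002,-0.0015,0,255,0.0008,-0.0002,-0.002,0,255,0.0008,-0.0002,-0.0025,0,255,0.0008,-0.0002,-0.003,0,255,0.0008,-0.0002,-0.0033,0,255,0.0008,-0.0002,-0.0033,0])

```text
time: 20.9
position: [583.4, 76.5, 248.0]
tcp_rot: [-0.001, 0.777, 0.629, -0.003]
contact_force: [-1.9, 1.3, -0.8]
gripper_width: 0.109
```

```bash
python3 - <<'E'
from peg import *
chk('13'); meas('w13')
for i in range(3):
    arm.grab_frame('top'); o=arm.get_obs(); print(o['time'],np.round(o['position'],1),np.round(o['contact_force'],2),np.round(o['wrist_torque'],3))
E
```

```text
t 20.9 pos [583.4  76.5 248. ] yaw 77.99 F [-1.89  1.32 -0.85] w 0.10946197525911637 tz [-0.007 -0.002 -1.   ] q [ 0.21  0.5  -0.61  1.6   0.31  1.14 -0.68]
s -83.66304277782359 lat 1.3093011241691634 eyez 195.70473510363354 F [-2.46  1.37 -1.76] M [ 0.16   0.471 -0.046]
peg tip s [-93.1 -92.9 -91.5]
tab edge s [-87.2 -84.7 -82.5] n 241
shoulder s [-84.9 -84.9 -84.9] z 223.33578552472244
pusher s [-80.6   3.6  15.4]
21.05 [583.4  76.5 248. ] [-1.41  0.86 -0.93] [ 0.125  0.503 -0.007]
21.1 [583.4  76.5 248. ] [-1.58  0.56 -0.39] [ 0.147  0.485 -0.006]
21.15 [583.4  76.5 248. ] [-1.65  1.01 -1.29] [0.192 0.547 0.002]
```

View pics/c13.png

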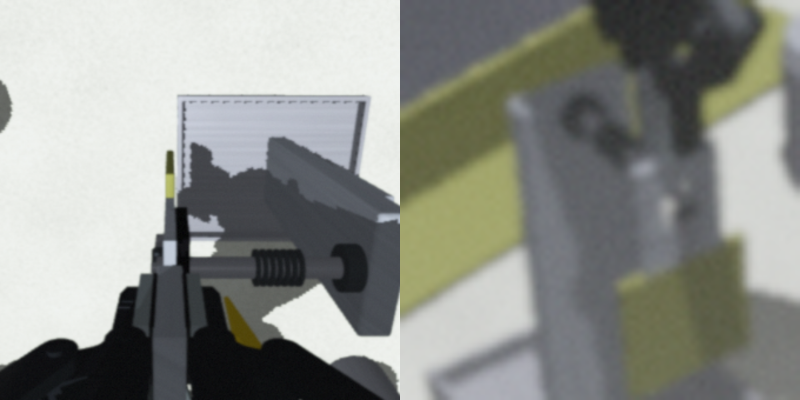

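Emit:
drive_tool(steps=[255,0,0,-0.0003,0,255,0,0,-0.0006,0,255,0,0,-0.0009,0,255,0,0,-0.0011,0,255,0,0,-0.0011,0,255,0,0,-0.0011,0,255,0,0,-0.0011,0,255,0,0,-0.0011,0,255,0,0,-0.0011,0,255,0,0,-0.0011,0])

```text
time: 22.15
position: [583.4, 76.5, 246.9]
tcp_rot: [-0.001, 0.777, 0.629, -0.003]
contact_force: [-1.5, -0.8, -0.1]
gripper_width: 0.107
```

```bash
python3 - <<'E'
from peg import *
for i in range(4):
    arm.grab_frame('top'); o=arm.get_obs(); print(o['time'],np.round(o['position'],1),np.round(o['contact_force'],2),np.round(o['wrist_torque'],3))
E
```

```text
22.2 [583.4  76.5 246.9] [-2.48 -0.12 -0.59] [0.082 0.524 0.002]
22.25 [583.4  76.5 246.9] [-2.05  0.36 -0.63] [ 0.101  0.516 -0.058]
22.3 [583.4  76.5 246.9] [-1.82  0.3  -1.21] [ 0.093  0.556 -0.032]
22.35 [583.4  76.5 246.9] [-2.73  0.37  0.19] [ 0.07   0.559 -0.046]
```

Emit:
drive_tool(steps=[220,0,0,0,0,215,0,0,0,0,210,0,0,0,0,205,0,0,0,0,200,0,0,0,0,195,0,0,0,0,190,0,0,0,0,185,0,0,0,0,180,0,0,0,0,180,0,0,0,0])

```text
time: 23.35
position: [583.4, 76.4, 246.9]
tcp_rot: [-0.001, 0.777, 0.629, -0.003]
contact_force: [-0.0, 0.4, -0.1]
gripper_width: 0.292
```

```bash
python3 - <<'E'
from peg import *
chk('14'); meas('w14')
E
```

```text
t 23.35 pos [583.4  76.4 246.9] yaw 77.99 F [-0.02  0.41 -0.14] w 0.29238235995149003 tz [-0.007 -0.002 -1.   ] q [ 0.21  0.5  -0.61  1.6   0.31  1.14 -0.68]
s -83.63945508470333 lat 1.2416079351479645 eyez 194.58463066426538 F [-0.6  -0.02 -0.27] M [-0.022 -0.017  0.002]
peg tip s [-93.  -93.  -91.9]
tab edge s [-87.4 -85.  -82.5] n 254Traceback (most recent call last):
  File "<stdin>", line 2, in <module>
  File "peg.py", line 13, in meas
    t=g&(z>223)&(z<227)&(l>14)&(l<22)&(u>290)&(u<350); print('shoulder s',np.round(np.percentile(s[t],[3,50,97]),1),'z',np.median(z[t]))
                                                                                   ~~~~~~~~~~~~~^^^^^^^^^^^^^^^^
    return _quantile_unchecked(
        a, q, axis, out, overwrite_input, method, keepdims, weights)
    return _ureduce(a,
                    func=_quantile_ureduce_func,
    ...<5 lines>...
                    overwrite_input=overwrite_input,
                    method=method)
    r = func(a, **kwargs)
    result = _quantile(arr,
                       quantiles=q,
    ...<2 lines>...
                       out=out,
                       weights=wgt)
    slices_having_nans = np.isnan(arr[-1, ...])
                                  ~~~^^^^^^^^^
IndexError: index -1 is out of bounds for axis 0 with size 0
```

View pics/c14.png

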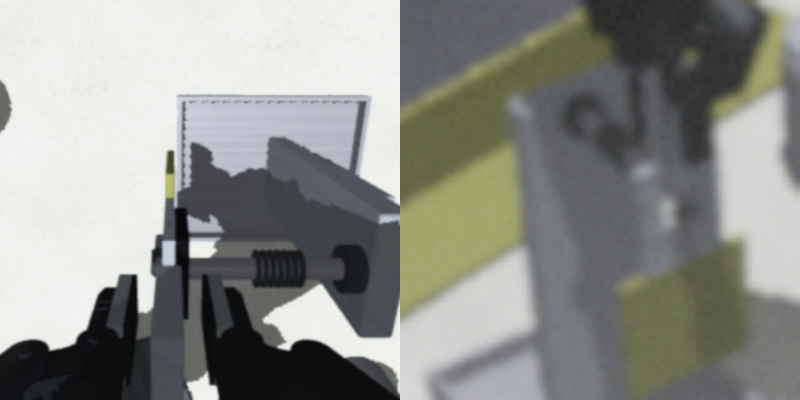

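Released, and the hanger hasn't moved. I'll open the gripper, rise straight up and check.

Emit:
drive_tool(steps=[150,0,0,0,0,120,0,0,0,0,120,0,0,0.01,0,120,0,0,0.03,0,120,0,0,0.05,0,120,0,0,0.07,0,120,0,0,0.09,0,120,0,0,0.11,0,120,0,0,0.12,0,120,0,0,0.12,0])

```text
time: 24.45
position: [583.8, 76.9, 368.6]
tcp_rot: [-0.001, 0.777, 0.629, -0.002]
contact_force: [0.7, -0.0, -0.2]
gripper_width: 0.529
```

Emit:
drive_tool(steps=[120,0,-0.02,0,0,120,0,-0.04,0,0,120,0,-0.06,0,0,120,0,-0.08,0,0,120,0,-0.09,0,0,120,0,-0.09,0,0,120,0,-0.09,0,0,120,0,-0.09,0,0,120,0,-0.09,0,0,120,0,-0.09,0,0])

```text
time: 25.45
position: [583.8, -12.3, 368.6]
tcp_rot: [-0.001, 0.777, 0.63, -0.002]
contact_force: [0.2, -0.8, 0.6]
gripper_width: 0.528
```

```bash
python3 - <<'E'
from peg import *
chk('15'); 
f,P,d=peg('w15'); v,u=np.mgrid[0:480,0:640]
a=np.radians(-11.9);X=P[...,:2]-np.array([665,58])
s=X[...,0]*np.cos(a)+X[...,1]*np.sin(a); l=-X[...,0]*np.sin(a)+X[...,1]*np.cos(a); z=P[...,2]
g=(d>0)&(s>-100)&(s<-70)&(abs(l)<40)
for z0,z1 in((238,250),(217,225),(208,215),(155,168)):
    t=g&(z>z0)&(z<z1)
    if t.any(): print(z0,t.sum(),'s',np.round(np.percentile(s[t],[2,50,98]),1),'l',np.round(np.percentile(l[t],[2,98]),1),'z',np.median(z[t]))
E
```

```text
t 25.45 pos [583.8 -12.3 368.6] yaw 78.06 F [ 0.17 -0.8   0.56] w 0.5282135247420974 tz [-0.004 -0.001 -1.   ] q [ 0.37  0.42 -0.62  1.39  0.24  1.41 -0.46]
s -64.83890319959669 lat -85.9120796121818 eyez 316.29894383632484 F [ 0.65  0.3  -0.48] M [-0.016  0.03  -0.039]
238 44 s [-80.7 -80.4 -80.3] l [-10.6  11.4] z 241.54625617164805
217 165 s [-87.9 -85.5 -82.9] l [-21.4  22. ] z 220.48098903012158
208 351 s [-82.5 -79.2 -76.9] l [-18.2  19.2] z 212.21883012924255
155 146 s [-87.6 -84.8 -83. ] l [-34.6  34.8] z 162.2013901475565
```

View pics/c15.png

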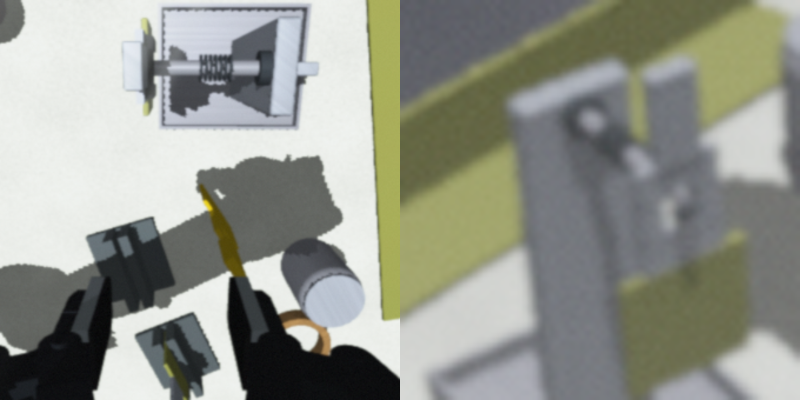

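View pics/w15.png

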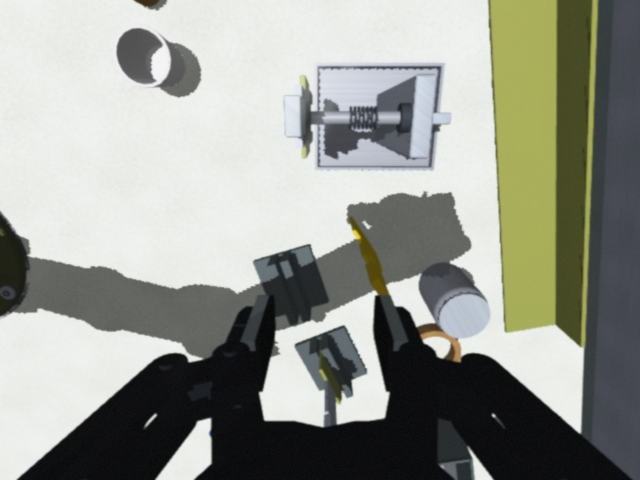

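```bash
python3 - <<'E'
from peg import *
print(arm.hand_in(), arm.get_obs()['time'])
E
```

```text
the job is handed in; nothing more can be done
the job is handed in; nothing more can be done
```

The hanger with the large eye now hangs by its eye on the rack peg, with the flap closed in front of it, and I have handed the job in. The hand-in reports no verdict.

**What I did:** I gripped the block across its 10 mm thickness, drew the hanger straight up out of its stand and turned it to the peg. The peg was set about 14 mm farther out than nominal. I pushed the hanger in slowly until the flap fell, which the side and wrist views both showed. Then I eased it back against the flap, lowered it onto the peg, let go and moved the arm clear. The highest push force I read was about 7 N, and about 4–5 N while pulling back against the flap.

**Last checks, about 25.5 s in:**
- **Eye position:** its middle is about 85 mm out from the peg root, less than 1 mm sideways and about 6 mm below the axis. All three are within the limits.
- **Hanger:** it hangs upright, and the gripper is clear of everything.
- **Flap:** it shows as a dark line hanging in front of the panel in the last side view. I judged it by eye and did not measure its angle.
- **Other objects:** I saw nothing disturbed, but I did not measure their positions again.

**One disagreement:** the first side view suggested the eye sat about 7 mm lower relative to the peg than the wrist depth did. I went with the wrist depth, and the insertion fitted it.

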